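# Sort the washer service pile back to its places

## Task

Take the service pile apart and put everything where it belongs: mount the square bearing flange on the four-stud hub, turned so that its bolt holes slide over the studs until it sits flush, put the green and the yellow coin box each flat in the bay of its own colour, and lay the blue card reader, screen up, flat in its black cradle. Set things down gently rather than dropping them, let go of everything, and do not shift or tip the bottle of cleaner.

Things in the scene. Friction and masses are not known exactly. Their poses are not given: they have to be found in the camera images.
- green_box_center (a point): Painted steel coin box, all green, 150 x 50 x 56 mm (length along own x, width along y), upright sides to pinch across the 50 mm; coin slot on top, lock on the -x end. It lies on the bench at the bottom of the pile, under the yellow box, its ends sticking out. Point: its middle, 28 mm above its underside; z up. May go either way round in its bay. 0.35 to 0.6 kg.
- yellow_box_center (a point): Painted steel coin box, all yellow, 150 x 50 x 56 mm (length along own x, width along y), upright sides to pinch across the 50 mm; coin slot on top, lock on the -x end. It lies crosswise on the green box, its underside 56 mm above the bench, and carries the flange. Point: its middle, 28 mm above its underside; z up. May go either way round in its bay. 0.35 to 0.6 kg.
- flange_sleeve (a point): Bearing flange on top of the pile (underside 112 mm up): square aluminium plate 90 x 90 x 8 mm, 13 mm through holes at the corners (30 mm from the middle along own x and y; fits at any quarter turn), and an upright round sleeve, 36 mm across, rising 46 mm above the plate, to hold it by. Point: on the sleeve's axis, 36 mm above the plate's underside; z up. 0.35 to 0.6 kg.
- reader_center (a point): Blue plastic card reader, 110 x 60 x 50 mm (length along own x, width along y), lying on the bench apart from the pile, black screen and white keys on top. The point is its middle, 25 mm above its underside; z up. Pinch it across the 60 mm width; either end may go either way in the cradle. About 0.25 to 0.4 kg.
- green_bay_floor (a point): Fixed grey-lipped tray with a green floor, the bay of the green coin box: inside 172 mm (own x) x 72 mm (own y), 4 mm lips whose tops are 10 mm above the bench. The point is the middle of its floor's upper face, 4 mm above the bench; z up. A box that is home has its middle 28 mm above this point, lengthwise along x.
- yellow_bay_floor (a point): Fixed grey-lipped tray with a yellow floor, the bay of the yellow coin box: inside 172 mm (own x) x 72 mm (own y), 4 mm lips whose tops are 10 mm above the bench. The point is the middle of its floor's upper face, 4 mm above the bench; z up. A box that is home has its middle 28 mm above this point, lengthwise along x.
- cradle_floor (a point): Fixed black tray, the reader's cradle, with a blue patch and three brass contacts on its floor: inside 132 mm (own x) x 82 mm (own y), 4 mm thick lips, tops 10 mm above the bench. Point: middle of the floor's upper face, 4 mm above the bench; z up. A reader at home has its middle 25 mm above it, lengthwise along x.
- hub_face (a point): Fixed dark steel hub, 128 mm across, flat top face 30 mm above the bench, with four upright brass studs, 8 mm thick, 22 mm tall, tapered tips, 30 mm from the middle along own x and y. Point: middle of the top face; z up. With the flange home (plate flat on this face, studs through all holes) the flange's point is 36 mm above this one.
- cleaner_mid (a point): Upright loose bottle of cleaner with a red cap and an orange label, 54 mm across and 170 mm tall; not to be moved. The point is on its axis, half-way up.

How it is judged:
By the outcome, as a careful person would: the job done as asked, in the order asked, and still so for the second after the job is handed in, with the robot touching nothing.
It also fails if it takes over 122 s, if anything falls off the work surface, if the arm or the gripper's body presses on something with over 40 N, if the wrist force passes 120 N, or if a joint passes its speed limit or range.

## Robot

A 6-joint arm with a two-finger parallel gripper is mounted at the origin on the work surface. World frame = base frame: x ahead of the robot, y to its left, z up, the work surface at z = 0. Lengths are in mm, angles in rad, forces in N, time in s.
With the tool pointing down it reaches from about 275 to 975 mm from the base axis. Payload 8.4 kg.
Tool frame: the origin (TCP) lies at the very end of the fingers, on their centre line; the grasp point (between the pads) lies 19 mm behind it; z points along the fingers, y is the line along which they close (so a half turn about z gives the same grasp; the last joint's range is limited). The gripper opens to 92 mm and grips with 3 to 60 N. Pads are 20 mm wide; open, the fingers measure 128 mm over their backs; the gripper's body (75 mm by 189 mm) begins 69 mm behind the grasp point.
Start: joints at [1.164, 0.353, 1.633, -0, 1.155, -0.002], TCP at [246.146, 574.491, 214.583] pointing down, gripper open.
Joint ranges: [-2.63, 2.63], [-0.92, 2.1], [0.06, 2.66], [-1.3, 4.44], [0, 2.69], [-3.02, 3.02]. Speed limits (rad/s): [2.22, 2.22, 2.79, 3.14, 3.14, 3.14].

## Interface

Orientations are given as a 3x3 rotation matrix whose columns are the frame's x, y, z axes.
In Python, from station import sensors, camera, camera_params, job gives the robot as it stands.
- The arm moves only by the tool carry_out, never from a script. Its argument "increments" is text: rows parted by semicolons, each of 4 numbers parted by spaces: the shift along the tool's x, y, z in m, then the turn about the tool's z in degrees. A call has 1 to 5 rows; each row shifts and turns the commanded pose from where the row before left it, along the tool's axes as they then stand; what a row does not reach is not made up. A row lasts 1/10 s, in which the tool goes at most 50 mm and 8.59 degrees, less where a joint would pass 70% of its speed; a pose out of reach is approached as far as the arm can. A call is refused whole if a number of a shift passes 0.05 or a number of a turn 8.59, either way. A call with a gripper value outside its range is refused whole. "hand" is the opening, from 0 (shut) to 1 (fully open), set as the call begins (left out, the last holds). The fingers move at their own pace and stop on an object; "grip_force" is the grip in N (left out, the last holds). Time passes only in rows, so rows that do not move let the fingers close. It gives the time, the measured TCP pose, the force, the opening and the grip force at its end, in the units of the state.
- sensors.sense(): the state, without advancing time (a new reading comes with each control period).
- camera(name): name is "scene" or "top"; returns the picture (384x512x3 uint8, red, green, blue); there is no depth.
- camera_params(name): a dict with "camera_matrix" (3x3 intrinsics, pixels), "eye" and "rotation" of the camera in the world. Camera axes: x right, y up, looking along -z (the intrinsics and any distortion apply to the point x, -y, -z); pixel columns grow to the right and rows downward; lengths in mm; the calibration is good to about 2 mm. A picture is of the moment at which its call begins. camera_params takes no time and is no camera call.
- job.sign_off(): hands the job in; it is judged then, once.
The state is a dict: "time_s": time; "joint_positions": joint angles; "joint_velocities": joint speeds; "effort": joint torques, N m; "tool_pos": TCP position; "tcp_rot": TCP orientation; "wrist_force": force on the tool from outside, world axes, zero at the start; "ft_torque": the same for the moment, N m; "finger_gap": finger opening in mm; "finger_force": force on a finger pad.
Only numpy, scipy, OpenCV 4.12 (cv2) and the standard library are available. Lean on these libraries where they do the work, as an engineer would, in place of code of your own. Each camera call takes 0.05 s, during which the arm holds its last target. There are 200 camera calls.

## Working session

There is one attempt and no reset: what is moved stays moved. The work goes in short steps, Python scripts to look and compute and a tool call to move; the robot and the scene stay as the last step left them, time stands still between calls to the robot, and variables do not carry over. Pictures are saved under pics/ and viewed, at most 14 in all, crops included, and the job is handed in when it is done.

Besides the shell and the picture viewer there is one more tool, called after ">>>" by a JSON object that holds its "method" and its "body". carry_out: Moves the arm, as the interface text tells. Its arguments: {"type":"object","properties":{"increments":{"type":"string"},"hand":{"type":"number"},"grip_force":{"type":"number"}},"required":["increments"]}

```bash
mkdir -p pics; ls; python3 - <<'E'
from station import sensors,camera,camera_params
import cv2,numpy as np
for n in("scene","top"):
    im=camera(n);cv2.imwrite(f"pics/{n}0.png",im[:,:,::-1]);np.save(f"{n}0.npy",im)
    p=camera_params(n);print(n,p)
print(sensors.sense())
E
```

```text
pics
scene {'camera_matrix': array([[365.63166977,   0.        , 248.63755851],
       [  0.        , 365.63166977, 193.72245052],
       [  0.        ,   0.        ,   1.        ]]), 'eye': array([1364.01113415,   16.83477806,  651.67206846]), 'rotation': array([[-0.04537365, -0.55656635,  0.82956321],
       [ 0.99896669, -0.027443  ,  0.0362274 ],
       [ 0.00260275,  0.83034979,  0.55723644]])}
top {'camera_matrix': array([[368.33936707,   0.        , 250.55580524],
       [  0.        , 368.33936707, 192.22982449],
       [  0.        ,   0.        ,   1.        ]]), 'eye': array([ 497.64318764,   -1.02649873, 1026.47285875]), 'rotation': array([[-0.0178055 ,  0.9955271 , -0.09278338],
       [-0.99981091, -0.01845366, -0.00613232],
       [-0.00781709,  0.09265664,  0.99566743]])}
{'time_s': 0.1, 'joint_positions': array([ 1.16362194e+00,  3.53596541e-01,  1.63401375e+00, -9.60991633e-06,
        1.15519729e+00, -2.42309915e-03]), 'joint_velocities': array([-1.57927210e-03, -6.69406696e-05, -2.37194247e-03,  9.77499061e-04,
       -8.36224252e-04, -8.87036940e-04]), 'effort': array([-1.15195016e-03, -5.94914353e+01, -3.34931588e+01,  6.98596635e-02,
        1.83011714e-02,  3.47241144e-05]), 'tool_pos': array([245.96849776, 574.10718258, 213.94742799]), 'tcp_rot': array([[-9.19201898e-01,  3.93786297e-01, -4.73059784e-04],
       [ 3.93786581e-01,  9.19201216e-01, -1.11908504e-03],
       [-5.84322486e-06, -1.21494969e-03, -9.99999262e-01]]), 'wrist_force': array([-0.33425669,  0.51655435,  0.78334123]), 'ft_torque': array([-0.00332831, -0.04309246, -0.01384934]), 'finger_force': 0.0, 'finger_gap': 91.72657017006205}
```

View pics/top0.png

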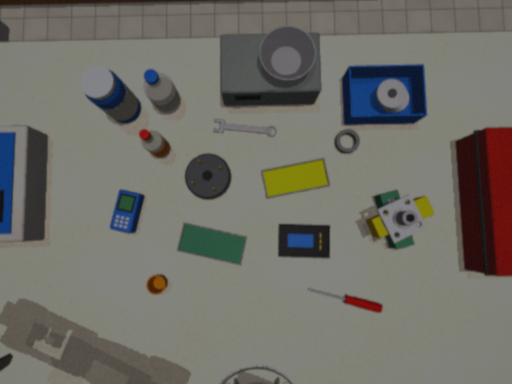

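View pics/scene0.png

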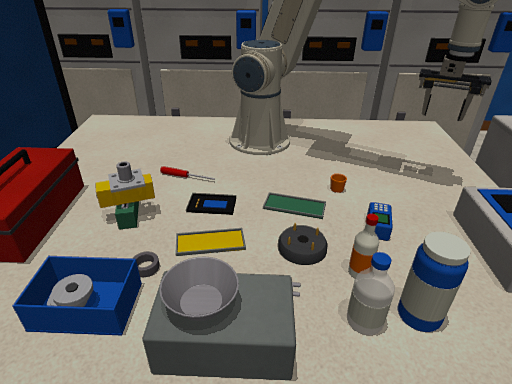

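The top view shows the pile at about (403,218), hub (208,176), yellow bay (295,178), green bay (212,243), cradle (303,241), reader (127,211) and the red-capped cleaner (155,143), which is close to the hub. Next I'll crop in and measure.

```bash
cat >h.py <<'E'
import cv2,numpy as np
from station import sensors,camera,camera_params
def ray(n,uv):
    p=camera_params(n);d=np.linalg.inv(p["camera_matrix"])@[uv[0],uv[1],1]
    return p["eye"],p["rotation"]@(d*[1,-1,-1])
def plane(n,uv,z):
    e,d=ray(n,uv);return (e+d*(z-e[2])/d[2])[:2]
def proj(n,P):
    p=camera_params(n);c=(p["rotation"].T@(np.array(P)-p["eye"]))*[1,-1,-1]
    q=p["camera_matrix"]@c;return q[:2]/q[2]
def two(uvt,uvs):
    e1,d1=ray("top",uvt);e2,d2=ray("scene",uvs)
    A=np.c_[d1,-d2];t=np.linalg.lstsq(A,e2-e1,rcond=None)[0]
    a,b=e1+t[0]*d1,e2+t[1]*d2;return (a+b)/2,np.linalg.norm(a-b)
def blobs(im,lo,hi,roi,amin=15):
    x,y,w,h=roi;hsv=cv2.cvtColor(im,cv2.COLOR_RGB2HSV)
    m=cv2.inRange(hsv,lo,hi);k=np.zeros_like(m);k[y:y+h,x:x+w]=m[y:y+h,x:x+w]
    cs=cv2.findContours(k,cv2.RETR_EXTERNAL,cv2.CHAIN_APPROX_NONE)[0]
    return sorted([c for c in cs if cv2.contourArea(c)>=amin],key=cv2.contourArea,reverse=True)
def rect(n,c,z):
    P=np.array([plane(n,q,z) for q in c[:,0].astype(float)],np.float32)
    (x,y),(w,h),a=cv2.minAreaRect(P)
    if w<h:w,h,a=h,w,a+90
    return np.round([x,y,w,h,(a+90)%180-90],1)
def crop(im,x,y,w,h,s):return cv2.resize(im[y:y+h,x:x+w,::-1],None,fx=s,fy=s,interpolation=cv2.INTER_CUBIC)
E
python3 - <<'E'
from h import *
t=np.load("top0.npy");s=np.load("scene0.npy")
for nm,lo,hi,roi,z in[("ybay",(25,150,80),(35,255,255),(250,150,90,60),4),("gbay",(60,80,40),(95,255,255),(170,215,85,55),4),("cradle",(0,0,0),(179,255,60),(270,215,70,50),10),("cradle blue",(100,120,80),(130,255,255),(270,215,70,50),4),("reader",(100,120,60),(130,255,255),(100,180,50,60),50),
 ("hub",(0,0,0),(179,110,95),(180,150,55,55),30),("studs",(12,80,80),(32,255,255),(180,150,55,55),52),("cap",(0,180,90),(6,255,255),(135,125,25,20),170),("flange",(0,0,130),(179,50,255),(375,190,60,60),120),("ytop",(22,150,60),(35,255,255),(360,190,80,60),112),("green",(60,80,20),(90,255,255),(360,180,70,75),56)]:
    for c in blobs(t,lo,hi,roi,2 if nm=="studs" else 12)[:5]: print(nm,cv2.contourArea(c),rect("top",c,z),c[:,0].mean(0).round(1))
a=np.hstack([crop(t,363,183,80,75,5),crop(t,180,148,56,56,375/56)[:375]])
b=np.hstack([crop(s,85,150,80,80,2.8),crop(s,268,212,120,80,2.8),])
cv2.imwrite("pics/c1.png",a);cv2.imwrite("pics/c2.png",cv2.resize(b,None,fx=1.4,fy=1.4,interpolation=cv2.INTER_CUBIC));print(a.shape)
E
```

```text
ybay 1462.0 [ 631.8 -119.7  171.4   70.6  -79.7] [295.  177.5]
gbay 1489.0 [453.6 114.8 169.8  69.9  76.4] [211.9 243.5]
cradle 1491.5 [ 457.2 -138.8  137.6   84.2   89. ] [303.7 240.6]
cradle blue 320.5 [ 457.1 -128.4   71.8   35.5   89. ] [300.1 240.3]
reader 806.0 [545.1 339.1 105.   58.  -13.5] [125.1 211. ]
hub 1631.0 [637.5 122.  126.8 123.2  -0.7] [207.5 176.1]
cap 52.0 [7.211e+02 2.549e+02 1.960e+01 1.910e+01 5.000e-01] [144. 134.]
flange 502.5 [ 477.2 -406.6   82.4   72.4   -1. ] [421.6 234. ]
flange 243.0 [ 517.5 -352.1   95.9   67.9  -25.1] [396.3 216.1]
flange 188.0 [ 558.5 -404.3   83.4   46.9   86.3] [420.3 194.8]
flange 46.5 [ 447.4 -306.6   22.1   19.3   89. ] [379.3 245.1]
ytop 219.5 [ 540.  -423.8   50.7   30.4   23.3] [423.8 206.4]
ytop 206.0 [ 490.3 -305.9   54.1   33.4   24.2] [376.7 226.4]
green 158.0 [ 567.1 -354.3   60.2   26.5  -72.7] [386.5 197.6]
green 121.5 [ 451.4 -381.4   64.3   27.2  -88.5] [399.2 242.1]
(375, 775, 3)
```

View pics/c1.png

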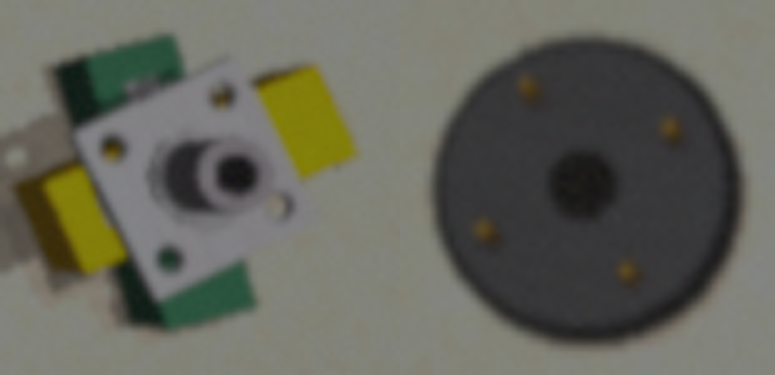

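View pics/c2.png

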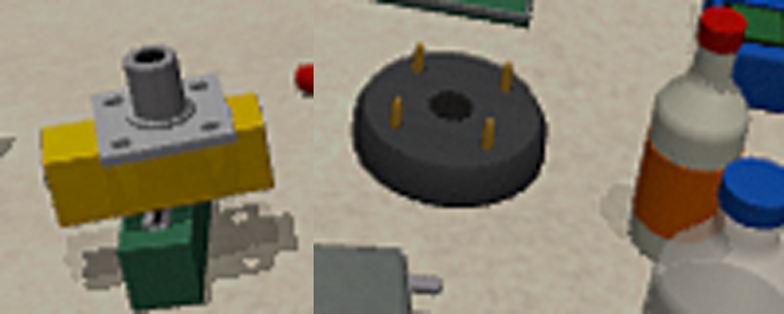

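The crops show holes at crop pixels (112,149), (222,95), (282,206) and (170,260), and stud tips at (527,88), (670,128), (627,271) and (485,230). The yellow box's outer corners are (317,66), (356,156), (46,183) and (90,273).

```bash
python3 - <<'E'
from h import *
f=lambda x,y,ox,oy,s:(ox+(x+.5)/s-.5,oy+(y+.5)/s-.5)
def fit(P,nm):
    P=np.array(P);c=P.mean(0);d=P-c
    a=np.angle(np.mean((d[:,0]+1j*d[:,1])**4/np.hypot(*d.T)**3),deg=True)/4
    print(nm,c.round(1),"diag ang",a.round(1),"axis",((a+45)%90).round(1),"r",np.hypot(*d.T).round(1))
H=[(112,149),(222,95),(282,206),(170,260)]
fit([plane("top",f(x,y,363,183,5),118) for x,y in H],"holes")
S=[(527,88),(670,128),(627,271),(485,230)]
T=[f(x-400,y,180,148,375/56) for x,y in S]
fit([plane("top",q,48) for q in T],"studs top")
Ss=[(420,44),(508,62),(490,118),(397,97)]
SS=[f(x-313.6,y,268,212,3.92) for x,y in Ss]
fit([plane("scene",q,51) for q in SS],"studs scene")
# order: scene looks back toward robot: left=-y... match by nearest
Q=[]
for q in T:
    r=min((two(q,w)+(w,) for w in SS),key=lambda r:r[1]+abs(r[0][2]-50));print(r[0].round(1),r[1].round(1));Q.append(r[0][:2])
fit(Q,"studs two")
Hs=[(113,101),(198,84),(211,126),(120,142)]
fit([plane("scene",f(x,y,85,150,3.92),119.5) for x,y in Hs],"holes scene")
print("sleeve top",two(f(236,175,363,183,5),f(151,55,85,150,3.92)))
for nm,C,z in[("yellow",[(317,66),(356,156),(46,183),(90,273)],112),("green",[(90,57),(177,37),(170,327),(256,305)],56)]:
    P=np.array([plane("top",f(x,y,363,183,5),z) for x,y in C]);m1,m2=P[:2].mean(0),P[2:].mean(0);d=m1-m2
    print(nm,P.mean(0).round(1),np.degrees(np.arctan2(d[1],d[0])).round(1),np.hypot(*d).round(1),P.round(0).tolist())
for z in(150,160,170):print(plane("top",(144,134),z).round(0),plane("scene",f(722-313.6,28,268,212,3.92),z).round(0))
t=np.load("top0.npy");s=np.load("scene0.npy")
for nm,lo,hi,roi,z in[("ybay",(24,120,60),(36,255,255),(170,222,80,40),4),("gbay",(60,60,40),(95,255,255),(255,185,80,40),4),("cradblue",(100,120,80),(130,255,255),(185,190,55,30),4),("hub",(0,0,0),(179,110,75),(272,218,60,48),30)]:
    for c in blobs(s,lo,hi,roi,40)[:2]: print(nm,rect("scene",c,z),cv2.boundingRect(c))
E
```

```text
holes [ 511.8 -365.5] diag ang -20.1 axis 24.9 r [43.2 42.8 43.5 42.8]
studs top [639.3 123.5] diag ang 28.0 axis 73.0 r [42.3 42.4 42.3 42. ]
studs scene [637.7 125.2] diag ang 28.0 axis 73.0 r [41.2 42.3 41.8 42.3]
[675.9 143.9  52.2] 2.0
[658.6  86.6  52.3] 1.6
[601.6 104.6  51. ] 1.9
[619.1 161.2  51.8] 2.4
studs two [638.8 124. ] diag ang 27.9 axis 72.9 r [42.1 42.4 42.  42. ]
holes scene [ 512.1 -362.9] diag ang -20.4 axis 24.6 r [41.9 43.4 43.7 42.3]
sleeve top (array([ 511.48263437, -362.82010481,  166.36921827]), np.float64(3.0801096605059506))
yellow [ 515.8 -371.1] -67.8 146.3 [[566.0, -431.0], [521.0, -447.0], [510.0, -294.0], [466.0, -313.0]]
green [ 511.3 -378. ] 13.5 145.3 [[577.0, -338.0], [587.0, -384.0], [435.0, -372.0], [446.0, -418.0]]
[726. 261.] [704. 264.]
[724. 258.] [717. 259.]
[721. 255.] [730. 254.]
ybay [ 628.  -118.3  172.    66.2  -80. ] (177, 230, 67, 22)
gbay [449.1 116.4 171.3  64.3  76.3] (265, 195, 59, 20)
cradblue [ 458.3 -126.8   70.2   35.8   84.8] (203, 200, 24, 8)
hub [659.3 122.5 145.2 122.6  -1.2] (278, 226, 49, 39)
```

```bash
cat >plan.py <<'E'
import sys,numpy as np
from station import sensors
def plan(*wps,start=None):
    """waypoint: x,y,z,yaw(of tool y, deg),mm per row"""
    s=sensors.sense();R=s["tcp_rot"];p=np.array(s["tool_pos"]);yaw=np.degrees(np.arctan2(R[1,1],R[0,1]))
    if start: p=np.array(start[:3],float);yaw=start[3]
    print("t",s["time_s"],"at",p.round(1),round(yaw,1),"gap",round(s["finger_gap"],1),"q6",round(s["joint_positions"][5],2),"F",np.round(s["wrist_force"],1))
    rows=[]
    for x,y,z,w,st in wps:
        d=np.array([x,y,z])-p;n=int(max(1,np.ceil(np.linalg.norm(d)/st),np.ceil(abs(w-yaw)/8.5)))
        p0,y0=p.copy(),yaw
        for i in range(1,n+1):
            d=p0+(np.array([x,y,z])-p0)*i/n-p;a=np.radians(yaw);c,s_=np.cos(a),np.sin(a)
            t=np.round([-s_*d[0]+c*d[1],c*d[0]+s_*d[1],-d[2]]);turn=round(-(y0+(w-y0)*i/n-yaw),1)
            p=p+np.array([-s_*t[0]+c*t[1],c*t[0]+s_*t[1],-t[2]]);yaw-=turn
            rows.append(" ".join(f"{v/1000:g}" for v in t)+f" {turn:g}")
        rows[-1]+="|"
    for i in range(0,len(rows),5):print("; ".join(rows[i:i+5]))
if __name__=="__main__":
    plan(*[tuple(map(float,a.split(","))) for a in sys.argv[1:]])
E
python3 plan.py 300,480,230,66,45 512,-364,230,-35.2,46 512,-364,129,-35.2,30
```

```text
t 0.1 at [246.  574.1 213.9] 66.8 gap 91.7 q6 -0.0 F [-0.3  0.5  0.8]
-0.029 -0.022 -0.005 0.3; -0.029 -0.021 -0.006 0.2; -0.029 -0.022 -0.005 0.3|; -0.028 -0.036 -0 5.3; -0.032 -0.033 -0 5.4
-0.034 -0.03 -0 5.3; -0.037 -0.027 -0 5.3; -0.04 -0.024 -0 5.3; -0.041 -0.019 -0 5.4; -0.043 -0.016 -0 5.3
-0.045 -0.011 -0 5.3; -0.045 -0.008 -0 5.3; -0.045 -0.003 -0 5.4; -0.046 0.001 -0 5.3; -0.046 0.006 -0 5.3
-0.044 0.009 -0 5.3; -0.044 0.014 -0 5.4; -0.042 0.017 -0 5.3; -0.041 0.022 -0 5.3; -0.038 0.025 -0 5.4
-0.036 0.029 -0 5.3; -0.033 0.032 -0 5.3|; 0 -0 0.025 0; 0 -0 0.025 0; 0 -0 0.026 0
0 -0 0.025 0|
```

>>> {"method": "carry_out", "body": {"increments": "-0.029 -0.022 -0.005 0.3; -0.029 -0.021 -0.006 0.2; -0.029 -0.022 -0.005 0.3; -0.028 -0.036 0 5.3; -0.032 -0.033 0 5.4", "hand": 1, "grip_force": 30}}

```text
time_s: 0.6
tool_pos: [323.0, 389.9, 230.3]
tcp_rot: [[-0.82, 0.572, -0.0], [0.572, 0.82, -0.0], [-0.0, -0.0, -1.0]]
wrist_force: [0.9, -0.4, -0.2]
finger_gap: 91.7
finger_force: 0.0
```

>>> {"method": "carry_out", "body": {"increments": "-0.034 -0.03 0 5.3; -0.037 -0.027 0 5.3; -0.04 -0.024 0 5.3; -0.041 -0.019 0 5.4; -0.043 -0.016 0 5.3"}}

```text
time_s: 1.1
tool_pos: [377.8, 167.6, 230.6]
tcp_rot: [[-0.477, 0.879, 0.0], [0.879, 0.477, 0.0], [-0.0, 0.0, -1.0]]
wrist_force: [0.6, -0.3, 0.4]
finger_gap: 91.8
finger_force: 0.0
```

>>> {"method": "carry_out", "body": {"increments": "-0.045 -0.011 0 5.3; -0.045 -0.008 0 5.3; -0.045 -0.003 0 5.4; -0.046 0.001 0 5.3; -0.046 0.006 0 5.3"}}

```text
time_s: 1.6
tool_pos: [434.4, -54.9, 230.6]
tcp_rot: [[-0.033, 0.999, 0.0], [0.999, 0.033, 0.0], [0.0, 0.0, -1.0]]
wrist_force: [0.7, -0.9, 0.9]
finger_gap: 92.0
finger_force: 0.0
```

>>> {"method": "carry_out", "body": {"increments": "-0.044 0.009 0 5.3; -0.044 0.014 0 5.4; -0.042 0.017 0 5.3; -0.041 0.022 0 5.3; -0.038 0.025 0 5.4"}}

```text
time_s: 2.1
tool_pos: [489.7, -276.7, 230.3]
tcp_rot: [[0.42, 0.908, -0.0], [0.908, -0.42, 0.0], [0.0, -0.0, -1.0]]
wrist_force: [0.1, -0.9, -0.5]
finger_gap: 91.4
finger_force: 0.0
```

>>> {"method": "carry_out", "body": {"increments": "-0.036 0.029 0 5.3; -0.033 0.032 0 5.3; 0 0 0 0; 0 0 0 0"}}

```text
time_s: 2.5
tool_pos: [512.0, -364.5, 229.6]
tcp_rot: [[0.577, 0.817, -0.001], [0.817, -0.577, 0.001], [0.0, -0.002, -1.0]]
wrist_force: [-0.7, 1.1, -0.4]
finger_gap: 91.6
finger_force: 0.0
```

>>> {"method": "carry_out", "body": {"increments": "0 0 0.025 0; 0 0 0.025 0; 0 0 0.026 0; 0 0 0.025 0; 0 0 0 0"}}

```text
time_s: 3.0
tool_pos: [510.2, -361.0, 126.5]
tcp_rot: [[0.575, 0.818, -0.005], [0.818, -0.575, 0.004], [0.0, -0.006, -1.0]]
wrist_force: [-0.8, 0.8, 0.3]
finger_gap: 92.2
finger_force: 0.0
```

>>> {"method": "carry_out", "body": {"increments": "0 0 0 0; 0 0 0 0; 0 0 0 0; 0 0 0 0; 0 0 0 0", "hand": 0}}

```text
time_s: 3.5
tool_pos: [512.7, -364.2, 130.3]
tcp_rot: [[0.576, 0.817, 0.001], [0.817, -0.576, -0.001], [0.0, 0.001, -1.0]]
wrist_force: [-0.0, 0.7, 0.3]
finger_gap: 53.9
finger_force: 0.0
```

>>> {"method": "carry_out", "body": {"increments": "0 0 0 0; 0 0 0 0"}}

```text
time_s: 3.7
tool_pos: [512.3, -364.0, 129.7]
tcp_rot: [[0.576, 0.817, -0.0], [0.817, -0.576, 0.0], [-0.0, -0.0, -1.0]]
wrist_force: [-4.0, 3.6, 5.5]
finger_gap: 37.9
finger_force: 2.7
```

```bash
python3 - <<'E'
from h import *
for n,r in(("top",(363,183,80,75,4.5)),("scene",(65,120,110,95,4))):
    im=camera(n);np.save(f"{n}1.npy",im)
t=crop(np.load("top1.npy"),363,183,80,80,4.7);s=crop(np.load("scene1.npy"),75,120,94,94,4)
cv2.imwrite("pics/d.png",np.hstack([t,s]))
E
python3 plan.py 512,-364,300,-35.2,25 638.7,124,300,13,35 638.7,124,75,13,30
```

```text
t 3.8 at [ 511.7 -363.5  129.5] -35.2 gap 35.4 q6 -0.01 F [-3.   3.   3.7]
-0 0 -0.024 0; -0 0 -0.025 0; -0 0 -0.024 0; -0 0 -0.024 0; -0 0 -0.025 0
-0 0 -0.024 0; -0 0.001 -0.024 0|; 0.031 -0.012 -0 -3.2; 0.032 -0.01 -0 -3.2; 0.033 -0.008 -0 -3.2
0.033 -0.007 -0 -3.3; 0.033 -0.004 -0 -3.2; 0.034 -0.003 -0 -3.2; 0.033 -0.001 -0 -3.2; 0.034 0.001 -0 -3.2
0.033 0.003 -0 -3.2; 0.034 0.005 -0 -3.2; 0.033 0.007 -0 -3.2; 0.032 0.008 -0 -3.3; 0.032 0.011 -0 -3.2
0.032 0.012 -0 -3.2; 0.03 0.013 -0 -3.2|; 0 0 0.028 0; 0 0 0.028 0; 0 0 0.028 0
0 0 0.028 0; 0 0 0.028 0; 0 0 0.028 0; 0 0 0.028 0; 0 0 0.029 0|
```

View pics/d.png

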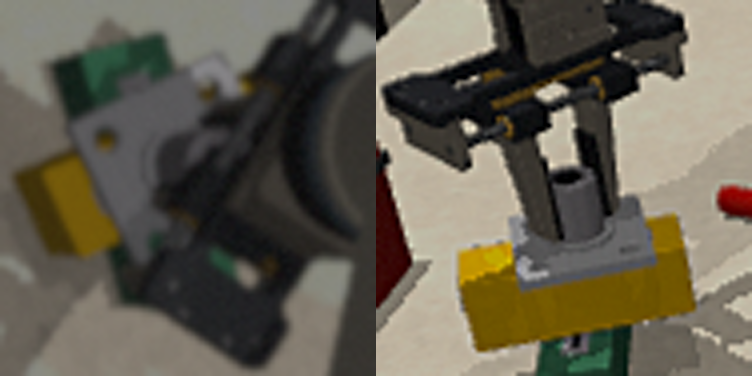

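The gripper is centred on the sleeve and the flange still sits square on the yellow box. Lifting now.

>>> {"method": "carry_out", "body": {"increments": "0 0 0 0; 0 0 0 0; 0 0 -0.005 0; 0 0 -0.02 0; 0 0 -0.024 0"}}

```text
time_s: 4.3
tool_pos: [511.8, -363.5, 177.5]
tcp_rot: [[0.576, 0.817, -0.002], [0.817, -0.576, 0.002], [0.0, -0.003, -1.0]]
wrist_force: [0.6, 0.3, -5.2]
finger_gap: 35.2
finger_force: 30.0
```

>>> {"method": "carry_out", "body": {"increments": "0 0 -0.025 0; 0 0 -0.024 0; 0 0 -0.024 0; 0 0 -0.024 0; 0 0 -0.025 0"}}

```text
time_s: 4.8
tool_pos: [512.4, -363.9, 300.8]
tcp_rot: [[0.576, 0.817, -0.0], [0.817, -0.576, 0.0], [0.0, -0.001, -1.0]]
wrist_force: [-0.1, -1.0, -5.3]
finger_gap: 35.3
finger_force: 30.0
```

>>> {"method": "carry_out", "body": {"increments": "0.031 -0.012 0 -3.2; 0.032 -0.01 0 -3.2; 0.033 -0.008 0 -3.2; 0.033 -0.007 0 -3.3; 0.033 -0.004 0 -3.2"}}

```text
time_s: 5.3
tool_pos: [554.8, -200.3, 300.1]
tcp_rot: [[0.325, 0.946, -0.0], [0.946, -0.325, 0.0], [0.0, -0.0, -1.0]]
wrist_force: [-0.2, 0.0, -5.6]
finger_gap: 35.3
finger_force: 30.0
```

>>> {"method": "carry_out", "body": {"increments": "0.034 -0.003 0 -3.2; 0.033 -0.001 0 -3.2; 0.034 0.001 0 -3.2; 0.033 0.003 0 -3.2; 0.034 0.005 0 -3.2"}}

```text
time_s: 5.8
tool_pos: [596.8, -37.0, 300.1]
tcp_rot: [[0.052, 0.999, -0.0], [0.999, -0.052, -0.0], [-0.0, -0.0, -1.0]]
wrist_force: [0.3, -0.8, -5.9]
finger_gap: 35.6
finger_force: 30.0
```

>>> {"method": "carry_out", "body": {"increments": "0.033 0.007 0 -3.2; 0.032 0.008 0 -3.3; 0.032 0.011 0 -3.2; 0.032 0.012 0 -3.2; 0.03 0.013 0 -3.2"}}

```text
time_s: 6.3
tool_pos: [638.5, 125.3, 299.9]
tcp_rot: [[-0.227, 0.974, -0.0], [0.974, 0.227, 0.0], [0.0, -0.0, -1.0]]
wrist_force: [1.4, -0.1, -5.4]
finger_gap: 35.7
finger_force: 30.0
```

>>> {"method": "carry_out", "body": {"increments": "0 0 0.028 0; 0 0 0.028 0; 0 0 0.028 0; 0 0 0.028 0; 0 0 0.028 0"}}

```text
time_s: 6.8
tool_pos: [638.1, 123.9, 158.9]
tcp_rot: [[-0.225, 0.974, -0.0], [0.974, 0.225, 0.0], [0.0, -0.0, -1.0]]
wrist_force: [1.1, 0.3, -4.8]
finger_gap: 35.6
finger_force: 30.0
```

>>> {"method": "carry_out", "body": {"increments": "0 0 0.028 0; 0 0 0.028 0; 0 0 0.02 0; 0 0 0 0; 0 0 0 0"}}

```text
time_s: 7.3
tool_pos: [638.3, 123.8, 84.5]
tcp_rot: [[-0.225, 0.974, -0.001], [0.974, 0.225, -0.0], [0.0, -0.001, -1.0]]
wrist_force: [0.5, 0.3, -4.8]
finger_gap: 35.8
finger_force: 30.0
```

```bash
python3 - <<'E'
from h import *
for n in("top","scene"): np.save(f"{n}2.npy",camera(n))
t=crop(np.load("top2.npy"),170,140,80,80,4.9);s=crop(np.load("scene2.npy"),260,180,98,98,4)
cv2.imwrite("pics/e.png",np.hstack([t,s]))
E
python3 plan.py 638.7,124,75,13,30
```

```text
t 7.4 at [639.4 124.   85.9] 13.0 gap 35.7 q6 -0.04 F [ 0.3 -0.4 -5.3]
0 -0.001 0.011 0|
```

View pics/e.png

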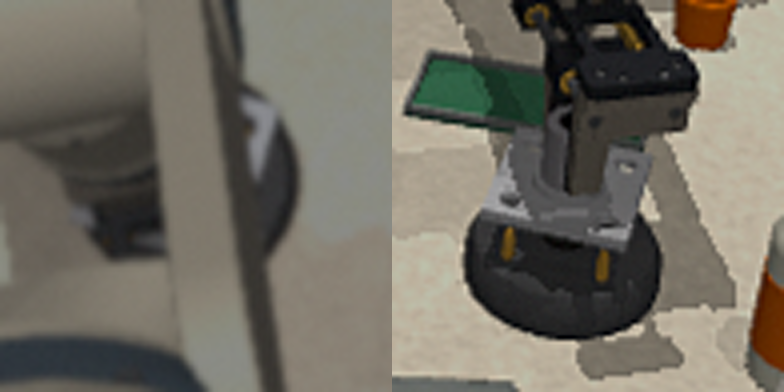

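The flange hovers about 17 mm above the stud tips. In the crop, the front holes sit near (510,198) and (610,232), with the right rear hole at (628,162). The studs are below, at (508,240) and (602,262). I'll compare these with the expected projections.

```bash
python3 - <<'E'
from h import *
def corners(c,yaw,z):
    return [proj("scene",[c[0]+42.43*np.cos(np.radians(yaw+a)),c[1]+42.43*np.sin(np.radians(yaw+a)),z]) for a in(45,135,225,315)]
for nm,c,y,z in(("holes top",(638.7,124),73,77),("studs tip",(638.7,124),73,52)):
    print(nm,[tuple(((q-[260,180]+.5)*4-.5+[392,0]).round(0)) for q in corners(c,y,z)])
im=np.load("scene2.npy")
cv2.imwrite("pics/f.png",crop(im,275,205,60,50,12))
print([tuple(((q-[275,205]+.5)*12-.5).round(0)) for q in corners((638.7,124),73,77)],[tuple(((q-[275,205]+.5)*12-.5).round(0)) for q in corners((638.7,124),73,52)])
E
```

```text
holes top [(np.float64(625.0), np.float64(160.0)), (np.float64(533.0), np.float64(141.0)), (np.float64(510.0), np.float64(196.0)), (np.float64(607.0), np.float64(218.0))]
studs tip [(np.float64(621.0), np.float64(191.0)), (np.float64(530.0), np.float64(171.0)), (np.float64(508.0), np.float64(227.0)), (np.float64(602.0), np.float64(249.0))]
[(np.float64(520.0), np.float64(182.0)), (np.float64(245.0), np.float64(124.0)), (np.float64(176.0), np.float64(290.0)), (np.float64(465.0), np.float64(355.0))] [(np.float64(508.0), np.float64(274.0)), (np.float64(236.0), np.float64(215.0)), (np.float64(168.0), np.float64(383.0)), (np.float64(452.0), np.float64(448.0))]
```

View pics/f.png

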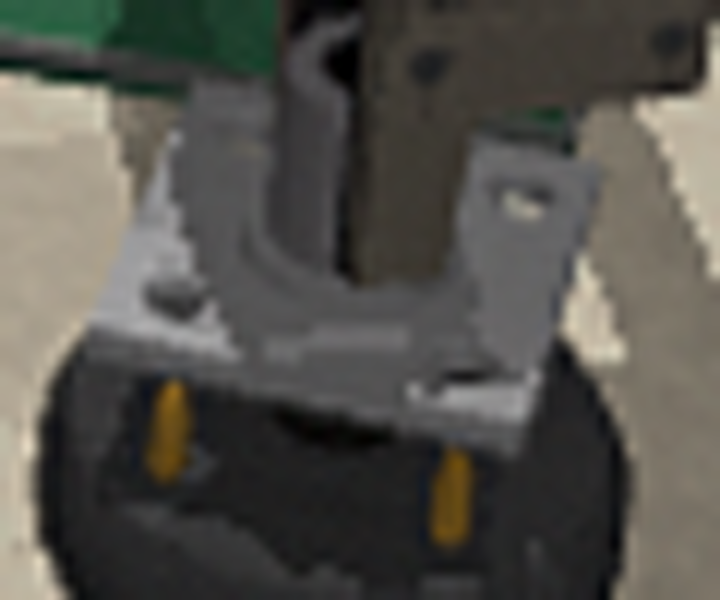

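```bash
python3 - <<'E'
from h import *
for yaw in(70,73,76):
  for z in(68,76):
    print(yaw,z,[tuple(int(v) for v in ((proj("scene",[639+63.64*np.cos(np.radians(yaw+a)),124+63.64*np.sin(np.radians(yaw+a)),z])-[275,205]+.5)*12-.5)) for a in(45,135,225,315)])
E
```

```text
70 68 [(606, 199), (204, 101), (76, 343), (505, 457)]
70 76 [(611, 169), (207, 72), (78, 313), (510, 426)]
73 68 [(598, 190), (191, 105), (83, 353), (520, 452)]
73 76 [(602, 160), (193, 76), (85, 323), (524, 422)]
76 68 [(588, 181), (178, 109), (92, 363), (533, 447)]
76 76 [(593, 152), (181, 80), (94, 332), (538, 417)]
```

The hole and corner pixels match a yaw of 73° and the stud positions within about 1 mm, so I'll lower slowly while watching force.

>>> {"method": "carry_out", "body": {"increments": "0 0 0.008 0; 0 0 0.006 0; 0 0 0.004 0; 0 0 0.003 0; 0 0 0 0"}}

```text
time_s: 7.9
tool_pos: [637.9, 123.7, 63.0]
tcp_rot: [[-0.225, 0.974, -0.001], [0.974, 0.225, -0.0], [0.0, -0.001, -1.0]]
wrist_force: [0.1, -0.0, -6.2]
finger_gap: 35.6
finger_force: 30.0
```

>>> {"method": "carry_out", "body": {"increments": "0 0 0.003 0; 0 0 0.003 0; 0 0 0 0"}}

```text
time_s: 8.2
tool_pos: [638.0, 123.7, 57.1]
tcp_rot: [[-0.225, 0.974, -0.001], [0.974, 0.225, -0.0], [0.0, -0.001, -1.0]]
wrist_force: [-0.1, 0.0, -5.1]
finger_gap: 35.5
finger_force: 30.0
```

>>> {"method": "carry_out", "body": {"increments": "0 0 0.003 0; 0 0 0.003 0; 0 0 0.002 0; 0 0 0 0"}}

```text
time_s: 8.6
tool_pos: [638.0, 123.7, 49.1]
tcp_rot: [[-0.225, 0.974, -0.001], [0.974, 0.225, -0.0], [0.0, -0.001, -1.0]]
wrist_force: [0.5, 0.1, -5.4]
finger_gap: 35.3
finger_force: 30.0
```

>>> {"method": "carry_out", "body": {"increments": "0 0 0.001 0; 0 0 0 0; 0 0 0 0"}}

```text
time_s: 8.9
tool_pos: [638.3, 123.8, 48.7]
tcp_rot: [[-0.225, 0.974, 0.0], [0.974, 0.225, 0.0], [-0.0, 0.0, -1.0]]
wrist_force: [-0.6, -0.1, -5.4]
finger_gap: 35.6
finger_force: 30.0
```

>>> {"method": "carry_out", "body": {"increments": "0 0 0.001 0; 0 0 0 0; 0 0 0 0"}}

```text
time_s: 9.2
tool_pos: [638.3, 123.8, 47.6]
tcp_rot: [[-0.225, 0.974, 0.0], [0.974, 0.225, 0.0], [-0.0, 0.0, -1.0]]
wrist_force: [0.4, -0.1, -5.8]
finger_gap: 35.7
finger_force: 30.0
```

>>> {"method": "carry_out", "body": {"increments": "0 0 0.001 0; 0 0 0 0; 0 0 0 0"}}

```text
time_s: 9.5
tool_pos: [638.3, 123.8, 47.4]
tcp_rot: [[-0.225, 0.974, 0.0], [0.974, 0.225, 0.0], [-0.0, 0.0, -1.0]]
wrist_force: [-4.9, -1.0, 7.1]
finger_gap: 35.5
finger_force: 30.0
```

Contact shows at 7 N. The fingers sit near the studs, so I'll open only slightly, rise, then open fully.

>>> {"method": "carry_out", "body": {"increments": "0 0 0 0; 0 0 0 0; 0 0 0 0; 0 0 0 0", "hand": 0.43}}

```text
time_s: 9.9
tool_pos: [638.5, 123.8, 46.6]
tcp_rot: [[-0.225, 0.974, 0.0], [0.974, 0.225, 0.0], [-0.0, 0.0, -1.0]]
wrist_force: [-0.2, 0.5, 0.3]
finger_gap: 39.5
finger_force: 0.0
```

>>> {"method": "carry_out", "body": {"increments": "0 0 -0.005 0; 0 0 -0.005 0; 0 0 -0.005 0; 0 0 -0.02 0; 0 0 -0.03 0"}}

```text
time_s: 10.4
tool_pos: [637.1, 123.6, 111.1]
tcp_rot: [[-0.225, 0.974, -0.003], [0.974, 0.225, -0.001], [0.0, -0.003, -1.0]]
wrist_force: [-0.1, 0.8, -0.5]
finger_gap: 39.7
finger_force: 0.0
```

>>> {"method": "carry_out", "body": {"increments": "0 0 -0.03 0; 0 0 -0.04 0; 0 0 -0.04 0; 0 0 -0.03 0; 0 0 0 0", "hand": 1}}

```text
time_s: 10.9
tool_pos: [640.7, 124.3, 257.4]
tcp_rot: [[-0.225, 0.974, 0.008], [0.974, 0.225, 0.002], [-0.0, 0.009, -1.0]]
wrist_force: [-0.6, 0.8, -0.5]
finger_gap: 77.3
finger_force: 0.0
```

```bash
python3 plan.py 515,-371,240,22,45
```

```text
t 10.9 at [640.7 124.3 257.4] 13.0 gap 77.3 q6 -0.04 F [-0.6  0.8 -0.5]
-0.038 -0.019 0.001 -0.7; -0.037 -0.02 0.002 -0.8; -0.038 -0.021 0.001 -0.7; -0.037 -0.021 0.002 -0.8; -0.037 -0.021 0.001 -0.7
-0.036 -0.022 0.002 -0.8; -0.036 -0.023 0.001 -0.7; -0.036 -0.022 0.002 -0.8; -0.036 -0.024 0.001 -0.7; -0.035 -0.024 0.002 -0.8
-0.035 -0.024 0.001 -0.7; -0.035 -0.025 0.001 -0.8|
```

>>> {"method": "carry_out", "body": {"increments": "-0.038 -0.019 0.001 -0.7; -0.037 -0.02 0.002 -0.8; -0.038 -0.021 0.001 -0.7; -0.037 -0.021 0.002 -0.8; -0.037 -0.021 0.001 -0.7"}}

```text
time_s: 11.4
tool_pos: [585.1, -84.2, 244.0]
tcp_rot: [[-0.288, 0.958, -0.001], [0.958, 0.288, 0.0], [0.0, -0.001, -1.0]]
wrist_force: [0.9, -0.3, -0.2]
finger_gap: 91.5
finger_force: 0.0
```

```bash
python3 - <<'E'
from h import *
for n in("top","scene"): np.save(f"{n}3.npy",camera(n))
t=np.load("top3.npy");s=np.load("scene3.npy")
for c in blobs(t,(22,130,60),(35,255,255),(350,180,100,80),100)[:2]:
    print("ytop",rect("top",c,112))
for c in blobs(s,(20,130,130),(35,255,255),(85,160,80,60),100)[:2]: print("y scene",rect("scene",c,112))
for c in blobs(t,(60,60,20),(95,255,255),(350,180,100,80),40)[:3]: print("g",rect("top",c,56))
cv2.imwrite("pics/g.png",np.hstack([crop(t,363,183,75,75,5),crop(s,258,190,90,75,5)[:375]]))
E
python3 plan.py 515,-371,240,22,45
```

```text
ytop [ 527.2 -393.4   97.    54.6  -68.2]
y scene [ 520.1 -366.5  147.    53.2  -67.7]
g [ 463.3 -393.7   46.1   36.4   14. ]
t 11.5 at [584.6 -86.9 244. ] 16.5 gap 92.1 q6 -0.44 F [-1.5  0.8  0.1]
-0.036 -0.021 0.001 -0.8; -0.036 -0.022 0 -0.8; -0.035 -0.022 0.001 -0.7; -0.036 -0.022 0 -0.8; -0.034 -0.023 0.001 -0.8
-0.035 -0.024 0 -0.8; -0.034 -0.024 0.001 -0.8|
```

View pics/g.png

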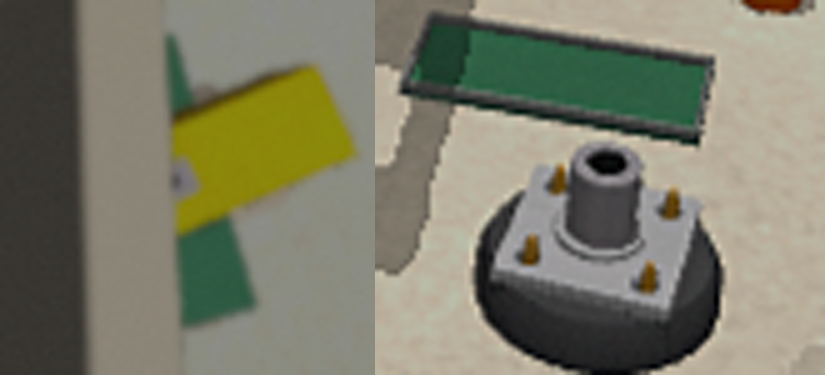

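The flange sits flush on the hub with all four studs through it, and the yellow box hasn't moved. Next is the yellow box.

```bash
python3 plan.py 516,-370,210,22,46 516,-370,75,22,30; python3 -c "
from plan import plan
plan((516,-370,180,22,25),(631.5,-119,180,10.2,40),(631.5,-119,35,10.2,30),start=(516,-370,75,22))"
```

```text
t 11.5 at [584.6 -86.9 244. ] 16.5 gap 92.1 q6 -0.44 F [-1.5  0.8  0.1]
-0.036 -0.021 0.005 -0.8; -0.036 -0.021 0.005 -0.8; -0.035 -0.022 0.005 -0.7; -0.035 -0.023 0.004 -0.8; -0.035 -0.022 0.005 -0.8
-0.035 -0.024 0.005 -0.8; -0.034 -0.023 0.005 -0.8|; 0 -0 0.027 0; 0 -0 0.027 0; 0 -0 0.027 0
0 -0 0.027 0; 0 -0 0.027 0|
t 11.5 at [ 516. -370.   75.] 22 gap 92.1 q6 -0.44 F [-1.5  0.8  0.1]
0 0 -0.021 -0; 0 0 -0.021 -0; 0 0 -0.021 -0; 0 0 -0.021 -0; 0 0 -0.021 -0|
0.027 0.029 -0 1.7; 0.028 0.028 -0 1.7; 0.029 0.027 -0 1.7; 0.029 0.026 -0 1.6; 0.03 0.025 -0 1.7
0.031 0.025 -0 1.7; 0.032 0.023 -0 1.7|; 0 0 0.029 0; 0 0 0.029 0; 0 0 0.029 0
0 0 0.029 0; 0 0 0.029 0|
```

>>> {"method": "carry_out", "body": {"increments": "-0.036 -0.021 0.005 -0.8; -0.036 -0.021 0.005 -0.8; -0.035 -0.022 0.005 -0.7; -0.035 -0.023 0.004 -0.8; -0.035 -0.022 0.005 -0.8", "grip_force": 40}}

```text
time_s: 12.0
tool_pos: [537.9, -285.8, 220.2]
tcp_rot: [[-0.353, 0.936, -0.0], [0.936, 0.353, 0.0], [0.0, 0.0, -1.0]]
wrist_force: [0.5, -0.3, -0.9]
finger_gap: 92.2
finger_force: 0.0
```

>>> {"method": "carry_out", "body": {"increments": "-0.035 -0.024 0.005 -0.8; -0.034 -0.023 0.005 -0.8; 0 0 0 0; 0 0 0.027 0; 0 0 0.027 0"}}

```text
time_s: 12.5
tool_pos: [519.9, -365.7, 156.4]
tcp_rot: [[-0.377, 0.926, 0.001], [0.926, 0.377, -0.0], [-0.001, 0.001, -1.0]]
wrist_force: [-0.2, -0.7, -0.5]
finger_gap: 91.9
finger_force: 0.0
```

>>> {"method": "carry_out", "body": {"increments": "0 0 0.027 0; 0 0 0.027 0; 0 0 0.027 0; 0 0 0 0; 0 0 0 0"}}

```text
time_s: 13.0
tool_pos: [519.4, -365.3, 75.7]
tcp_rot: [[-0.378, 0.926, -0.001], [0.926, 0.378, 0.001], [0.001, -0.0, -1.0]]
wrist_force: [-0.0, -0.7, 0.6]
finger_gap: 91.9
finger_force: 0.0
```

>>> {"method": "carry_out", "body": {"increments": "0 0 0 0; 0 0 0 0; 0 0 0 0; 0 0 0 0; 0 0 0 0", "hand": 0}}

```text
time_s: 13.5
tool_pos: [518.5, -366.7, 76.1]
tcp_rot: [[-0.378, 0.926, -0.001], [0.926, 0.378, -0.001], [-0.0, -0.001, -1.0]]
wrist_force: [-6.1, -2.0, 5.4]
finger_gap: 53.7
finger_force: 2.6
```

>>> {"method": "carry_out", "body": {"increments": "0 0 0 0; 0 0 0 0; 0 0 0 0"}}

```text
time_s: 13.8
tool_pos: [518.2, -366.8, 76.0]
tcp_rot: [[-0.378, 0.926, -0.001], [0.926, 0.378, -0.0], [0.0, -0.001, -1.0]]
wrist_force: [-4.7, -0.0, 4.7]
finger_gap: 50.0
finger_force: 40.0
```

>>> {"method": "carry_out", "body": {"increments": "0 0 -0.003 0; 0 0 -0.01 0; 0 0 -0.02 0; 0 0 -0.025 0; 0 0 -0.025 0"}}

```text
time_s: 14.3
tool_pos: [519.0, -366.0, 159.6]
tcp_rot: [[-0.378, 0.926, -0.0], [0.926, 0.378, 0.001], [0.001, -0.0, -1.0]]
wrist_force: [0.1, -0.0, -3.3]
finger_gap: 49.2
finger_force: 40.0
```

>>> {"method": "carry_out", "body": {"increments": "0 0 -0.02 0; 0.027 0.029 0 1.7; 0.028 0.028 0 1.7; 0.029 0.027 0 1.7; 0.029 0.026 0 1.6"}}

```text
time_s: 14.8
tool_pos: [585.1, -221.2, 179.1]
tcp_rot: [[-0.266, 0.964, 0.0], [0.964, 0.266, 0.0], [0.0, 0.0, -1.0]]
wrist_force: [0.4, -0.5, -4.3]
finger_gap: 50.1
finger_force: 40.0
```

>>> {"method": "carry_out", "body": {"increments": "0.03 0.025 0 1.7; 0.031 0.025 0 1.7; 0.032 0.023 0 1.7; 0 0 0 0; 0 0 0 0"}}

```text
time_s: 15.3
tool_pos: [633.5, -114.1, 178.7]
tcp_rot: [[-0.183, 0.983, -0.0], [0.983, 0.183, -0.0], [-0.0, -0.0, -1.0]]
wrist_force: [-0.2, -1.2, -3.5]
finger_gap: 49.5
finger_force: 40.0
```

```bash
python3 plan.py 631,-117,130,10.2,40 631,-117,35,10.2,25 631,-117,25,10.2,5
```

```text
t 15.3 at [ 633.5 -114.1  178.7] 10.5 gap 49.5 q6 -0.36 F [-0.2 -1.2 -3.5]
-0.001 -0.001 0.024 0.2; -0.001 -0.002 0.025 0.1|; -0 0 0.024 0; -0 0 0.023 0; -0 0 0.024 0
-0 0 0.024 0|; -0 0 0.005 0; -0 0 0.005 0|
```

>>> {"method": "carry_out", "body": {"increments": "-0.002 -0.002 0.024 0.2; -0.001 -0.001 0.025 0.1; 0 0 0.024 0; 0 0 0.023 0; 0 0 0.024 0"}}

```text
time_s: 15.8
tool_pos: [630.5, -120.1, 58.0]
tcp_rot: [[-0.174, 0.985, 0.0], [0.985, 0.174, -0.0], [-0.0, 0.0, -1.0]]
wrist_force: [1.1, 0.3, -4.1]
finger_gap: 50.1
finger_force: 40.0
```

>>> {"method": "carry_out", "body": {"increments": "0 0 0.02 0; 0 0 0.006 0; 0 0 0.004 0; 0 0 0.002 0; 0 0 0 0"}}

```text
time_s: 16.3
tool_pos: [631.5, -118.9, 27.4]
tcp_rot: [[-0.175, 0.985, 0.001], [0.985, 0.175, -0.0], [-0.0, 0.001, -1.0]]
wrist_force: [0.3, 0.1, -3.6]
finger_gap: 49.7
finger_force: 40.0
```

>>> {"method": "carry_out", "body": {"increments": "0 0 0.001 0; 0 0 0 0; 0 0 0 0"}}

```text
time_s: 16.6
tool_pos: [631.2, -118.5, 26.0]
tcp_rot: [[-0.176, 0.984, 0.001], [0.984, 0.176, -0.0], [-0.0, 0.001, -1.0]]
wrist_force: [0.2, -0.1, -4.7]
finger_gap: 49.9
finger_force: 40.0
```

>>> {"method": "carry_out", "body": {"increments": "0 0 0.001 0; 0 0 0 0; 0 0 0 0"}}

```text
time_s: 16.9
tool_pos: [631.0, -118.5, 24.5]
tcp_rot: [[-0.176, 0.984, -0.0], [0.984, 0.176, -0.0], [0.0, -0.0, -1.0]]
wrist_force: [1.0, 0.4, -3.6]
finger_gap: 49.6
finger_force: 40.0
```

>>> {"method": "carry_out", "body": {"increments": "0 0 0.001 0; 0 0 0 0; 0 0 0 0"}}

```text
time_s: 17.2
tool_pos: [631.1, -118.5, 24.0]
tcp_rot: [[-0.176, 0.984, 0.0], [0.984, 0.176, -0.0], [-0.0, 0.0, -1.0]]
wrist_force: [-1.4, 0.3, 3.9]
finger_gap: 49.7
finger_force: 40.0
```

>>> {"method": "carry_out", "body": {"increments": "0 0 0 0; 0 0 0 0; 0 0 0 0; 0 0 0 0; 0 0 0 0", "hand": 1}}

```text
time_s: 17.7
tool_pos: [631.1, -118.6, 23.5]
tcp_rot: [[-0.176, 0.984, 0.0], [0.984, 0.176, -0.0], [-0.0, 0.0, -1.0]]
wrist_force: [-0.4, 0.4, -0.5]
finger_gap: 87.6
finger_force: 0.0
```

>>> {"method": "carry_out", "body": {"increments": "0 0 -0.01 0; 0 0 -0.03 0; 0 0 -0.04 0; 0 0 -0.04 0; 0 0 -0.04 0"}}

```text
time_s: 18.2
tool_pos: [630.9, -118.5, 185.9]
tcp_rot: [[-0.175, 0.984, 0.0], [0.984, 0.175, -0.0], [-0.0, 0.0, -1.0]]
wrist_force: [0.3, -0.4, -0.1]
finger_gap: 91.8
finger_force: 0.0
```

```bash
python3 - <<'E'
from h import *
for n in("top","scene"): np.save(f"{n}4.npy",camera(n))
t=np.load("top4.npy");s=np.load("scene4.npy")
for c in blobs(t,(60,60,20),(95,255,255),(350,180,100,80),40)[:2]: print("g top",rect("top",c,56))
for c in blobs(s,(60,60,20),(95,255,255),(85,160,80,80),40)[:2]: print("g sc",rect("scene",c,56))
cv2.imwrite("pics/i.png",np.hstack([crop(t,365,185,75,75,5),crop(s,165,170,85,75,5)]))
E
python3 plan.py 515,-371,240,22,45
```

```text
g sc [ 546.4 -359.2  214.9   59.7   14.1]
t 18.3 at [ 634.5 -119.2  190.7] 10.1 gap 91.9 q6 -0.36 F [ 0.6 -0.5 -0.5]
-0.032 -0.023 -0.007 -1.7; -0.032 -0.024 -0.007 -1.7; -0.031 -0.025 -0.007 -1.7; -0.03 -0.026 -0.007 -1.7; -0.03 -0.027 -0.007 -1.7
-0.028 -0.028 -0.007 -1.7; -0.028 -0.028 -0.007 -1.7|
```

View pics/i.png

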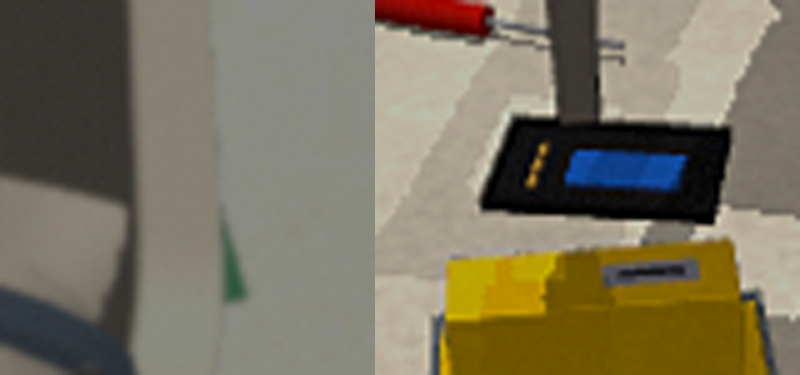

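The yellow box is in its bay. The green box's visible corner hasn't moved, so I'll go for it.

```bash
python3 plan.py 512,-376,150,-76.5,45 512,-376,21,-76.5,28
```

```text
t 18.3 at [ 634.5 -119.2  190.7] 10.1 gap 91.9 q6 -0.36 F [ 0.6 -0.5 -0.5]
-0.021 -0.015 0.004 7.9; -0.023 -0.012 0.003 7.8; -0.024 -0.009 0.004 7.9; -0.026 -0.005 0.004 7.9; -0.025 -0.002 0.003 7.9
-0.026 0.002 0.004 7.8; -0.026 0.005 0.004 7.9; -0.024 0.008 0.004 7.9; -0.023 0.012 0.003 7.9; -0.021 0.015 0.004 7.8
-0.019 0.018 0.004 7.9|; 0 -0 0.026 0; 0 -0 0.025 0; 0 -0 0.026 0; 0 -0 0.026 0
0 -0 0.026 0|
```

>>> {"method": "carry_out", "body": {"increments": "-0.021 -0.015 0.004 7.9; -0.023 -0.012 0.003 7.8; -0.024 -0.009 0.004 7.9; -0.026 -0.005 0.004 7.9; -0.025 -0.002 0.003 7.9"}}

```text
time_s: 18.8
tool_pos: [574.7, -235.7, 165.2]
tcp_rot: [[0.494, 0.869, -0.001], [0.869, -0.494, 0.0], [-0.0, -0.001, -1.0]]
wrist_force: [0.1, 0.4, 0.2]
finger_gap: 91.8
finger_force: 0.0
```

>>> {"method": "carry_out", "body": {"increments": "-0.026 0.002 0.004 7.8; -0.026 0.005 0.004 7.9; -0.024 0.008 0.004 7.9; -0.023 0.012 0.003 7.9; -0.021 0.015 0.004 7.8"}}

```text
time_s: 19.3
tool_pos: [518.8, -352.6, 146.4]
tcp_rot: [[0.933, 0.36, -0.0], [0.36, -0.933, 0.0], [-0.0, -0.0, -1.0]]
wrist_force: [0.5, 0.3, -0.4]
finger_gap: 92.0
finger_force: 0.0
```

>>> {"method": "carry_out", "body": {"increments": "-0.019 0.018 0.004 7.9; 0 0 0 0; 0 0 0 0"}}

```text
time_s: 19.6
tool_pos: [508.0, -375.5, 142.3]
tcp_rot: [[0.972, 0.234, -0.0], [0.234, -0.972, 0.001], [-0.0, -0.001, -1.0]]
wrist_force: [0.3, 0.0, 0.6]
finger_gap: 91.8
finger_force: 0.0
```

```bash
python3 - <<'E'
from h import *
for n in("top","scene"): np.save(f"{n}5.npy",camera(n))
t=np.load("top5.npy");s=np.load("scene5.npy")
cv2.imwrite("pics/j.png",np.hstack([crop(t,350,170,96,96,4.1),crop(s,75,140,94,94,4.2)[:393]]))
E
python3 plan.py 512,-376,21,-76.5,28
```

```text
t 19.7 at [ 508.6 -374.7  142.6] -76.4 gap 91.8 q6 0.7 F [ 0.4 -0.3  0.2]
0.001 0 0.024 0; 0 0.001 0.025 0.1; 0.001 0 0.024 -0; 0 0.001 0.024 0; 0.001 0 0.025 0|Traceback (most recent call last):
  File "<stdin>", line 4, in <module>
    return _nx.concatenate(arrs, 1, dtype=dtype, casting=casting)
           ~~~~~~~~~~~~~~~^^^^^^^^^^^^^^^^^^^^^^^^^^^^^^^^^^^^^^^
ValueError: all the input array dimensions except for the concatenation axis must match exactly, but along dimension 0, the array at index 0 has size 394 and the array at index 1 has size 393
```

```bash
python3 - <<'E'
from h import *
cv2.imwrite("pics/j.png",crop(np.load("scene5.npy"),75,140,100,94,5))
E
```

```text
(no output)
```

View pics/j.png

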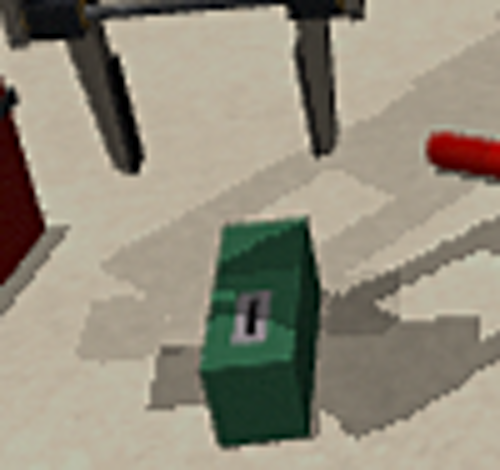

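The green box's top corners in the crop are at (222,228), (308,218), (292,365) and (203,373), so I'll compute its centre from those.

```bash
python3 - <<'E'
from h import *
P=np.array([plane("scene",(75+(x+.5)/5-.5,140+(y+.5)/5-.5),56) for x,y in[(222,228),(308,218),(292,365),(203,373)]])
a,b=P[:2].mean(0),P[2:].mean(0);d=b-a
print(P.round(0).tolist(),P.mean(0).round(1),np.degrees(np.arctan2(d[1],d[0])),np.hypot(*d))
E
python3 plan.py 513,-375,21,-76.5,28
```

```text
[[450.0, -415.0], [437.0, -367.0], [584.0, -331.0], [594.0, -376.0]] [ 516.3 -372.5] 14.47494804744298 150.44358049141255
t 19.7 at [ 508.6 -374.7  142.6] -76.4 gap 91.8 q6 0.7 F [ 0.4 -0.3  0.2]
0.001 0 0.024 0; 0.001 0.001 0.025 0.1; 0 -0 0.024 -0; 0.001 0 0.024 0; 0.001 0 0.025 0|
```

>>> {"method": "carry_out", "body": {"increments": "0.003 0 0.024 0; 0.003 0 0.025 0; 0 0 0.024 0; 0 0 0.024 0; 0 0 0.02 0"}}

```text
time_s: 20.2
tool_pos: [514.7, -372.7, 24.5]
tcp_rot: [[0.972, 0.236, -0.0], [0.236, -0.972, 0.0], [-0.0, -0.0, -1.0]]
wrist_force: [1.0, -0.3, 0.1]
finger_gap: 92.1
finger_force: 0.0
```

>>> {"method": "carry_out", "body": {"increments": "0 0 0.003 0; 0 0 0 0; 0 0 0 0"}}

```text
time_s: 20.5
tool_pos: [515.1, -374.2, 23.8]
tcp_rot: [[0.972, 0.234, 0.001], [0.234, -0.972, -0.001], [0.001, 0.001, -1.0]]
wrist_force: [0.3, -0.1, 0.3]
finger_gap: 91.8
finger_force: 0.0
```

>>> {"method": "carry_out", "body": {"increments": "0 0 0 0; 0 0 0 0; 0 0 0 0; 0 0 0 0; 0 0 0 0", "hand": 0}}

```text
time_s: 21.0
tool_pos: [514.2, -374.2, 22.7]
tcp_rot: [[0.972, 0.233, 0.0], [0.233, -0.972, -0.0], [0.0, 0.0, -1.0]]
wrist_force: [-0.7, -0.3, -0.3]
finger_gap: 53.8
finger_force: 0.0
```

>>> {"method": "carry_out", "body": {"increments": "0 0 0 0; 0 0 0 0; 0 0 0 0"}}

```text
time_s: 21.3
tool_pos: [514.3, -374.2, 22.7]
tcp_rot: [[0.972, 0.233, 0.0], [0.233, -0.972, -0.0], [0.0, 0.0, -1.0]]
wrist_force: [0.2, -1.0, 0.2]
finger_gap: 49.7
finger_force: 39.9
```

```bash
python3 plan.py 514,-374,130,-76.3,25 453,115.5,130,-13.6,40 453,115.5,35,-13.6,25
```

```text
t 21.3 at [ 514.3 -374.2   22.7] -76.5 gap 49.7 q6 0.7 F [ 0.2 -1.   0.2]
-0 -0 -0.021 -0; -0 -0 -0.022 -0.1; -0 -0 -0.021 -0; -0 -0 -0.022 -0.1; -0 -0 -0.021 0|
0.004 -0.038 -0 -4.8; 0.008 -0.037 -0 -4.8; 0.01 -0.036 -0 -4.9; 0.014 -0.036 -0 -4.8; 0.017 -0.034 -0 -4.8
0.019 -0.033 -0 -4.8; 0.022 -0.031 -0 -4.9; 0.025 -0.028 -0 -4.8; 0.026 -0.027 -0 -4.8; 0.03 -0.025 -0 -4.8
0.031 -0.022 -0 -4.9; 0.032 -0.019 -0 -4.8; 0.035 -0.016 -0 -4.8|; -0 -0 0.024 0; -0 -0 0.023 0
-0 -0 0.024 0; -0 -0 0.024 0|
```

>>> {"method": "carry_out", "body": {"increments": "0 0 -0.006 0; 0 0 -0.022 0; 0 0 -0.026 0; 0 0 -0.026 0; 0 0 -0.026 0"}}

```text
time_s: 21.8
tool_pos: [513.7, -373.6, 129.3]
tcp_rot: [[0.972, 0.234, -0.001], [0.234, -0.972, 0.001], [-0.001, -0.001, -1.0]]
wrist_force: [0.5, 0.1, -2.6]
finger_gap: 49.7
finger_force: 39.9
```

>>> {"method": "carry_out", "body": {"increments": "0.004 -0.038 0 -4.8; 0.008 -0.037 0 -4.8; 0.01 -0.036 0 -4.9; 0.014 -0.036 0 -4.8; 0.017 -0.034 0 -4.8"}}

```text
time_s: 22.3
tool_pos: [490.7, -183.7, 128.5]
tcp_rot: [[0.79, 0.613, -0.001], [0.613, -0.79, 0.0], [-0.0, -0.001, -1.0]]
wrist_force: [0.8, 0.3, -3.6]
finger_gap: 49.8
finger_force: 39.9
```

>>> {"method": "carry_out", "body": {"increments": "0.019 -0.033 0 -4.8; 0.022 -0.031 0 -4.9; 0.025 -0.028 0 -4.8; 0.026 -0.027 0 -4.8; 0.03 -0.025 0 -4.8"}}

```text
time_s: 22.8
tool_pos: [467.4, 4.7, 128.6]
tcp_rot: [[0.471, 0.882, -0.001], [0.882, -0.471, 0.0], [-0.0, -0.0, -1.0]]
wrist_force: [0.9, 0.0, -4.1]
finger_gap: 49.7
finger_force: 39.9
```

>>> {"method": "carry_out", "body": {"increments": "0.031 -0.022 0 -4.9; 0.032 -0.019 0 -4.8; 0.035 -0.016 0 -4.8; 0 0 0 0; 0 0 0 0"}}

```text
time_s: 23.3
tool_pos: [454.3, 116.9, 128.5]
tcp_rot: [[0.237, 0.972, -0.001], [0.972, -0.237, -0.0], [-0.0, -0.001, -1.0]]
wrist_force: [0.0, 0.0, -3.7]
finger_gap: 49.7
finger_force: 39.9
```

```bash
python3 plan.py 453,115.5,40,-13.6,25 453,115.5,32,-13.6,4
```

```text
t 23.3 at [454.3 116.9 128.5] -13.7 gap 49.7 q6 0.49 F [ 0.   0.  -3.7]
-0 -0 0.022 -0; -0.001 -0 0.022 -0; -0 -0.001 0.022 -0.1; -0.001 0 0.023 0|; 0 0 0.004 0
0 0 0.004 0|
```

Expected contact at TCP z≈26.7.

>>> {"method": "carry_out", "body": {"increments": "-0.001 -0.001 0.022 0; -0.001 0 0.022 0; 0 0 0.022 0; 0 0 0.02 0; 0 0 0.008 0"}}

```text
time_s: 23.8
tool_pos: [452.4, 113.1, 33.1]
tcp_rot: [[0.24, 0.971, -0.003], [0.971, -0.24, -0.001], [-0.002, -0.002, -1.0]]
wrist_force: [-0.1, 0.0, -4.3]
finger_gap: 49.8
finger_force: 39.9
```

>>> {"method": "carry_out", "body": {"increments": "0 0 0.003 0; 0 0 0.002 0; 0 0 0 0; 0 0 0 0"}}

```text
time_s: 24.2
tool_pos: [454.0, 114.6, 30.3]
tcp_rot: [[0.239, 0.971, 0.001], [0.971, -0.239, 0.0], [0.001, 0.001, -1.0]]
wrist_force: [1.4, 1.6, -3.5]
finger_gap: 49.6
finger_force: 39.9
```

>>> {"method": "carry_out", "body": {"increments": "0 0 0.001 0; 0 0 0 0; 0 0 0 0"}}

```text
time_s: 24.5
tool_pos: [453.5, 114.6, 28.8]
tcp_rot: [[0.238, 0.971, 0.0], [0.971, -0.238, 0.0], [0.0, 0.0, -1.0]]
wrist_force: [-0.5, 0.9, -5.1]
finger_gap: 49.6
finger_force: 39.9
```

>>> {"method": "carry_out", "body": {"increments": "0 0 0.001 0; 0 0 0.001 0; 0 0 0 0"}}

```text
time_s: 24.8
tool_pos: [453.5, 114.6, 26.6]
tcp_rot: [[0.238, 0.971, 0.0], [0.971, -0.238, 0.0], [0.0, 0.0, -1.0]]
wrist_force: [-0.6, 0.2, -1.3]
finger_gap: 50.2
finger_force: 39.9
```

>>> {"method": "carry_out", "body": {"increments": "0 0 0.001 0; 0 0 0 0; 0 0 0 0"}}

```text
time_s: 25.1
tool_pos: [453.5, 114.6, 26.6]
tcp_rot: [[0.238, 0.971, 0.0], [0.971, -0.238, 0.0], [0.0, 0.0, -1.0]]
wrist_force: [-5.7, -1.1, 17.2]
finger_gap: 49.6
finger_force: 40.0
```

>>> {"method": "carry_out", "body": {"increments": "0 0 0 0; 0 0 0 0; 0 0 0 0; 0 0 0 0; 0 0 0 0", "hand": 1}}

```text
time_s: 25.6
tool_pos: [453.5, 114.5, 25.5]
tcp_rot: [[0.238, 0.971, -0.0], [0.971, -0.238, -0.0], [-0.0, -0.0, -1.0]]
wrist_force: [0.2, 0.3, 1.1]
finger_gap: 87.7
finger_force: 0.0
```

>>> {"method": "carry_out", "body": {"increments": "0 0 -0.01 0; 0 0 -0.03 0; 0 0 -0.04 0; 0 0 -0.04 0; 0 0 -0.03 0"}}

```text
time_s: 26.1
tool_pos: [453.9, 114.6, 178.7]
tcp_rot: [[0.238, 0.971, 0.002], [0.971, -0.238, 0.001], [0.001, 0.002, -1.0]]
wrist_force: [0.4, 0.1, -0.7]
finger_gap: 92.0
finger_force: 0.0
```

```bash
python3 - <<'E'
from h import *
for n in("top","scene"): np.save(f"{n}6.npy",camera(n))
t=np.load("top6.npy");s=np.load("scene6.npy")
cv2.imwrite("pics/k.png",np.hstack([crop(t,105,180,45,65,6),crop(s,358,195,50,65,6)]))
E
python3 plan.py 543,339,180,-13,40
```

```text
t 26.2 at [456.  115.2 180.2] -13.8 gap 91.9 q6 0.48 F [-0.8  1.  -0.6]
0.034 0.004 0 -0.1; 0.034 0.005 0 -0.1; 0.034 0.005 0 -0.1; 0.034 0.004 0 -0.2; 0.034 0.005 0 -0.1
0.034 0.005 0 -0.1; 0.034 0.005 0 -0.1|
```

View pics/k.png

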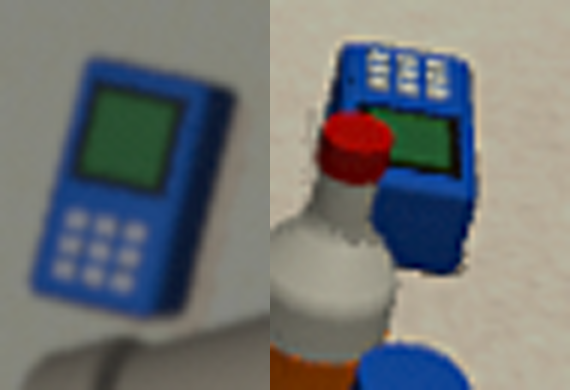

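The reader's top-face corners are at crop (90,57), (208,88), (157,316) and (32,295). It lies screen up, well clear of the bottle.

```bash
python3 - <<'E'
from h import *
P=np.array([plane("top",(105+(x+.5)/6-.5,180+(y+.5)/6-.5),50) for x,y in[(90,57),(208,88),(157,316),(32,295)]])
a,b=P[:2].mean(0),P[2:].mean(0);d=a-b
print(P.round(0).tolist(),P.mean(0).round(1),np.degrees(np.arctan2(d[1],d[0])),np.hypot(*d))
Q=np.array([plane("scene",(358+(x-270+.5)/6-.5,195+(y+.5)/6-.5),50) for x,y in[(340,45),(466,62),(470,198)]]);print(Q.round(0).tolist(),((Q[0]+Q[2])/2).round(1))
E
```

```text
[[604.0, 355.0], [589.0, 302.0], [488.0, 323.0], [498.0, 379.0]] [544.8 339.7] -12.490006650276369 105.23525748851065
[[494.0, 324.0], [505.0, 380.0], [608.0, 354.0]] [551.  339.2]
```

```bash
python3 plan.py 547,339.5,150,77.2,45 547,339.5,17,77.2,28;  python3 -c "
from plan import plan
plan((547,339.5,130,77.2,25),(457.5,-138.5,130,-1,40),(457.5,-138.5,35,-1,25),start=(547,339.5,17,77.2))"
```

```text
t 26.2 at [456.  115.2 180.2] -13.8 gap 91.9 q6 0.48 F [-0.8  1.  -0.6]
0.022 0.003 0.003 -8.3; 0.021 0.006 0.002 -8.2; 0.02 0.01 0.003 -8.3; 0.018 0.012 0.003 -8.3; 0.017 0.014 0.003 -8.3
0.014 0.017 0.002 -8.2; 0.012 0.019 0.003 -8.3; 0.009 0.02 0.003 -8.3; 0.006 0.021 0.003 -8.2; 0.002 0.022 0.002 -8.3
0 0.022 0.003 -8.3|; 0 -0 0.027 0; 0 -0 0.026 0; 0 -0 0.027 0; 0 -0 0.027 0
0 -0 0.026 0|
t 26.2 at [547.  339.5  17. ] 77.2 gap 91.9 q6 0.48 F [-0.8  1.  -0.6]
0 0 -0.023 -0; 0 0 -0.022 -0; 0 0 -0.023 -0; 0 0 -0.022 -0; 0 0 -0.023 -0|
-0.001 -0.037 -0 6; -0.006 -0.037 -0 6; -0.009 -0.037 -0 6; -0.013 -0.035 -0 6.1; -0.016 -0.033 -0 6
-0.02 -0.032 -0 6; -0.024 -0.029 -0 6; -0.026 -0.027 -0 6; -0.029 -0.024 -0 6; -0.031 -0.021 -0 6.1
-0.033 -0.017 -0 6; -0.035 -0.014 -0 6; -0.036 -0.01 -0 6|; 0 -0 0.024 -0; 0 -0 0.024 -0
0 -0 0.023 -0; 0 -0 0.024 -0|
```

>>> {"method": "carry_out", "body": {"increments": "0.022 0.003 0.003 -8.3; 0.021 0.006 0.002 -8.2; 0.02 0.01 0.003 -8.3; 0.018 0.012 0.003 -8.3; 0.017 0.014 0.003 -8.3", "grip_force": 30}}

```text
time_s: 26.7
tool_pos: [494.4, 217.2, 160.9]
tcp_rot: [[-0.469, 0.883, -0.001], [0.883, 0.469, -0.0], [0.0, -0.001, -1.0]]
wrist_force: [1.0, -0.4, 0.8]
finger_gap: 91.8
finger_force: 0.0
```

>>> {"method": "carry_out", "body": {"increments": "0.014 0.017 0.002 -8.2; 0.012 0.019 0.003 -8.3; 0.009 0.02 0.003 -8.3; 0.006 0.021 0.003 -8.2; 0.002 0.022 0.002 -8.3"}}

```text
time_s: 27.2
tool_pos: [536.3, 319.1, 147.5]
tcp_rot: [[-0.935, 0.354, -0.002], [0.354, 0.935, -0.001], [0.001, -0.001, -1.0]]
wrist_force: [-0.1, -1.1, -0.4]
finger_gap: 91.8
finger_force: 0.0
```

>>> {"method": "carry_out", "body": {"increments": "0 0.022 0.003 -8.3; 0 0 0 0; 0 0 0 0"}}

```text
time_s: 27.5
tool_pos: [543.9, 338.6, 144.7]
tcp_rot: [[-0.975, 0.224, -0.002], [0.224, 0.975, -0.001], [0.001, -0.002, -1.0]]
wrist_force: [0.7, -1.3, -0.3]
finger_gap: 91.6
finger_force: 0.0
```

```bash
python3 plan.py 547,339.5,17,77.2,28
```

```text
t 27.5 at [543.9 338.6 144.7] 77.1 gap 91.6 q6 -0.79 F [ 0.7 -1.3 -0.3]
-0.001 0 0.026 -0; -0 0.001 0.025 -0.1; -0.001 -0 0.026 0; -0 0 0.025 -0; -0.001 0.001 0.026 -0|
```

>>> {"method": "carry_out", "body": {"increments": "-0.002 0.001 0.026 0; -0.001 0 0.025 0; 0 0 0.026 0; 0 0 0.025 0; 0 0 0.02 0"}}

```text
time_s: 28.0
tool_pos: [546.8, 337.7, 22.2]
tcp_rot: [[-0.974, 0.225, -0.002], [0.225, 0.974, -0.001], [0.001, -0.001, -1.0]]
wrist_force: [0.3, -0.4, -0.8]
finger_gap: 92.2
finger_force: 0.0
```

>>> {"method": "carry_out", "body": {"increments": "0 0 0.004 0; 0 0 0 0; 0 0 0 0"}}

```text
time_s: 28.3
tool_pos: [548.4, 339.3, 20.8]
tcp_rot: [[-0.975, 0.223, 0.001], [0.223, 0.975, 0.001], [-0.001, 0.001, -1.0]]
wrist_force: [0.3, 0.6, 0.1]
finger_gap: 92.2
finger_force: 0.0
```

>>> {"method": "carry_out", "body": {"increments": "0 0 0 0; 0 0 0 0; 0 0 0 0; 0 0 0 0; 0 0 0 0", "hand": 0}}

```text
time_s: 28.8
tool_pos: [548.2, 339.9, 20.1]
tcp_rot: [[-0.975, 0.222, 0.001], [0.222, 0.975, 0.001], [-0.001, 0.001, -1.0]]
wrist_force: [-0.5, 2.3, 3.6]
finger_gap: 60.1
finger_force: 30.0
```

>>> {"method": "carry_out", "body": {"increments": "0 0 0 0; 0 0 0 0"}}

```text
time_s: 29.0
tool_pos: [548.3, 340.0, 20.1]
tcp_rot: [[-0.975, 0.222, 0.001], [0.222, 0.975, 0.001], [-0.001, 0.001, -1.0]]
wrist_force: [-1.5, 2.4, 5.6]
finger_gap: 59.8
finger_force: 30.0
```

Gripped; the bottom is 20 mm below the TCP, so I expect contact at TCP z≈24.

>>> {"method": "carry_out", "body": {"increments": "0 0 -0.006 0; 0 0 -0.022 0; 0 0 -0.028 0; 0 0 -0.028 0; 0 0 -0.026 0"}}

```text
time_s: 29.5
tool_pos: [547.1, 338.6, 130.2]
tcp_rot: [[-0.975, 0.221, -0.002], [0.221, 0.975, -0.001], [0.001, -0.002, -1.0]]
wrist_force: [0.4, -0.2, -3.3]
finger_gap: 59.7
finger_force: 30.0
```

>>> {"method": "carry_out", "body": {"increments": "-0.001 -0.037 0 6; -0.006 -0.037 0 6; -0.009 -0.037 0 6; -0.013 -0.035 0 6.1; -0.016 -0.033 0 6"}}

```text
time_s: 30.0
tool_pos: [511.9, 154.1, 129.2]
tcp_rot: [[-0.73, 0.684, -0.002], [0.684, 0.73, -0.001], [0.001, -0.002, -1.0]]
wrist_force: [1.2, -0.2, -2.4]
finger_gap: 59.5
finger_force: 30.0
```

>>> {"method": "carry_out", "body": {"increments": "-0.02 -0.032 0 6; -0.024 -0.029 0 6; -0.026 -0.027 0 6; -0.029 -0.024 0 6; -0.031 -0.021 0 6.1"}}

```text
time_s: 30.5
tool_pos: [477.5, -30.3, 129.3]
tcp_rot: [[-0.289, 0.957, -0.002], [0.957, 0.289, -0.0], [0.0, -0.002, -1.0]]
wrist_force: [1.3, -1.0, -1.9]
finger_gap: 59.7
finger_force: 30.0
```

>>> {"method": "carry_out", "body": {"increments": "-0.033 -0.017 0 6; -0.035 -0.014 0 6; -0.036 -0.01 0 6; 0 0 0 0; 0 0 0 0"}}

```text
time_s: 31.0
tool_pos: [457.4, -139.6, 129.3]
tcp_rot: [[0.019, 1.0, -0.001], [1.0, -0.019, 0.0], [0.0, -0.001, -1.0]]
wrist_force: [0.5, 0.3, -2.6]
finger_gap: 60.2
finger_force: 30.0
```

```bash
python3 plan.py 457.5,-138.5,40,-1,25
```

```text
t 31.0 at [ 457.4 -139.6  129.3] -1.1 gap 60.2 q6 -0.28 F [ 0.5  0.3 -2.6]
0 0 0.022 -0; 0.001 0 0.023 -0; -0 0 0.022 -0.1; 0 0 0.022 0|
```

>>> {"method": "carry_out", "body": {"increments": "0.001 0 0.024 0; 0 0 0.024 0; 0 0 0.024 0; 0 0 0.02 0; 0 0 0.005 0"}}

```text
time_s: 31.5
tool_pos: [456.9, -136.4, 30.7]
tcp_rot: [[0.015, 1.0, -0.004], [1.0, -0.015, 0.001], [0.001, -0.004, -1.0]]
wrist_force: [-0.4, 0.1, -2.0]
finger_gap: 59.6
finger_force: 30.0
```

>>> {"method": "carry_out", "body": {"increments": "0 0 0.003 0; 0 0 0.001 0; 0 0 0 0; 0 0 0 0"}}

```text
time_s: 31.9
tool_pos: [459.0, -138.1, 29.3]
tcp_rot: [[0.017, 1.0, 0.001], [1.0, -0.017, -0.0], [-0.0, 0.001, -1.0]]
wrist_force: [-1.1, -0.2, -2.3]
finger_gap: 59.9
finger_force: 30.0
```

>>> {"method": "carry_out", "body": {"increments": "0 0 0.002 0; 0 0 0 0; 0 0 0 0"}}

```text
time_s: 32.2
tool_pos: [458.5, -138.1, 26.7]
tcp_rot: [[0.017, 1.0, 0.0], [1.0, -0.017, -0.0], [-0.0, 0.0, -1.0]]
wrist_force: [-0.2, -0.3, -2.3]
finger_gap: 60.0
finger_force: 30.0
```

>>> {"method": "carry_out", "body": {"increments": "0 0 0.001 0; 0 0 0.001 0; 0 0 0 0; 0 0 0 0"}}

```text
time_s: 32.6
tool_pos: [458.4, -138.0, 24.5]
tcp_rot: [[0.017, 1.0, -0.0], [1.0, -0.017, 0.0], [0.0, -0.0, -1.0]]
wrist_force: [-0.4, 0.8, -3.3]
finger_gap: 59.6
finger_force: 30.0
```

>>> {"method": "carry_out", "body": {"increments": "0 0 0.001 0; 0 0 0 0; 0 0 0 0"}}

```text
time_s: 32.9
tool_pos: [458.5, -138.0, 24.0]
tcp_rot: [[0.017, 1.0, 0.0], [1.0, -0.017, -0.0], [-0.0, 0.0, -1.0]]
wrist_force: [-2.7, 0.9, 6.2]
finger_gap: 60.2
finger_force: 30.0
```

>>> {"method": "carry_out", "body": {"increments": "0 0 0 0; 0 0 0 0; 0 0 0 0; 0 0 0 0; 0 0 0 0", "hand": 1}}

```text
time_s: 33.4
tool_pos: [458.5, -138.0, 23.6]
tcp_rot: [[0.017, 1.0, 0.0], [1.0, -0.017, -0.0], [-0.0, 0.0, -1.0]]
wrist_force: [0.0, -0.3, -0.1]
finger_gap: 91.9
finger_force: 0.0
```

>>> {"method": "carry_out", "body": {"increments": "0 0 -0.01 0; 0 0 -0.03 0; 0 0 -0.04 0; 0 0 -0.04 0; 0 0 -0.04 0"}}

```text
time_s: 33.9
tool_pos: [458.1, -137.9, 185.9]
tcp_rot: [[0.017, 1.0, 0.0], [1.0, -0.017, -0.0], [-0.0, 0.0, -1.0]]
wrist_force: [0.4, 0.7, -0.7]
finger_gap: 91.6
finger_force: 0.0
```

>>> {"method": "carry_out", "body": {"increments": "-0.04 0 0 0; -0.045 0 0 0; -0.045 0 0 0; -0.045 0 0 0; -0.045 0 0 0"}}

```text
time_s: 34.4
tool_pos: [454.3, -359.8, 184.5]
tcp_rot: [[0.017, 1.0, 0.001], [1.0, -0.017, -0.0], [-0.0, 0.001, -1.0]]
wrist_force: [0.1, 0.9, 0.6]
finger_gap: 91.7
finger_force: 0.0
```

>>> {"method": "carry_out", "body": {"increments": "-0.045 0 0 0; -0.045 0 0 0; -0.045 0 0 0; 0 0 0 0; 0 0 0 0"}}

```text
time_s: 34.9
tool_pos: [451.7, -493.3, 183.6]
tcp_rot: [[0.019, 1.0, -0.0], [1.0, -0.019, 0.001], [0.001, -0.0, -1.0]]
wrist_force: [0.1, 0.8, 0.4]
finger_gap: 91.5
finger_force: 0.0
```

```bash
python3 - <<'E'
from h import *
for n in("top","scene"): np.save(f"{n}7.npy",camera(n))
t=np.load("top7.npy");s=np.load("scene7.npy")
cv2.imwrite("pics/l.png",crop(t,130,120,220,160,3.6));cv2.imwrite("pics/m.png",crop(s,165,165,240,130,3.3))
E
```

```text
(no output)
```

View pics/l.png

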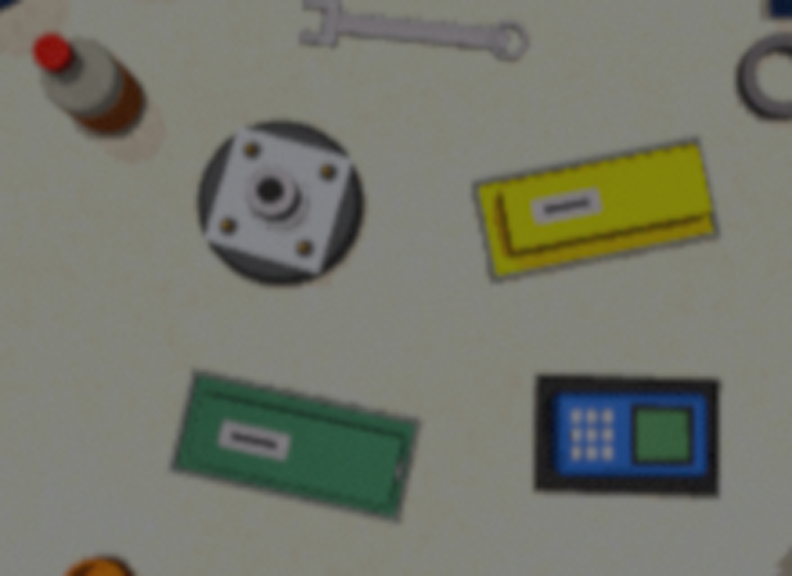

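View pics/m.png

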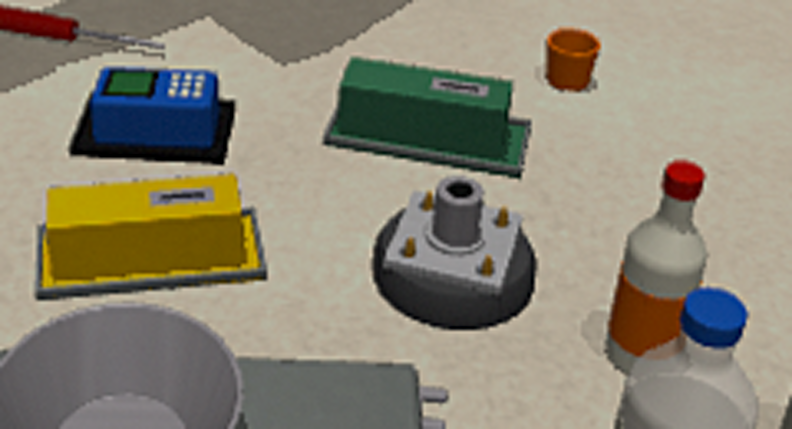

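Both views show everything home: the flange on its studs at crop (270,200), both boxes flat inside their lips, the reader flat and screen up in the cradle, and the bottle standing where it was. Handing in.

```bash
python3 -c "
from station import job
print(job.sign_off())"
```

```text
the job is handed in; nothing more can be done
None
```

The job is handed in at about 35 s: the flange is flush on the hub studs, both coin boxes are flat in their own bays, the reader is screen up in its cradle, and the bottle of cleaner was not touched (yellow had to go before green, since it lay on top).

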